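# Make up the shoe-care and overnight trays in the dressing room

## Robot

A 6-joint arm with a two-finger parallel gripper is mounted at the origin on the work surface. World frame = base frame: x ahead of the robot, y to its left, z up, the work surface at z = 0. Lengths are in m, angles in rad, forces in N, time in s.
With the tool pointing down it reaches from about 0.35 to 0.975 m from the base axis. Payload 7.1 kg.
Tool frame: the origin (TCP) lies midway between the tips of the shut fingers; the grasp point (between the pads) lies 19 mm behind it; z points along the fingers, y is the line along which they close (so a half turn about z gives the same grasp; the last joint's range is limited). The gripper opens to 88 mm and grips with 3 to 60 N. Pads are 20 mm wide; open, the fingers measure 115 mm over their backs; the gripper's body (75 mm by 178 mm) begins 61 mm behind the grasp point.
Start: joints at [-1.15, 0.423, 1.63, -0, 1.089, -0.019], TCP at [0.266, -0.565, 0.223] pointing down, gripper open.
Joint ranges: [-3, 3], [-0.9, 2.11], [0.09, 2.58], [-1.31, 4.45], [0.11, 2.69], [-2.54, 2.54]. Speed limits (rad/s): [2.39, 2.39, 3.01, 3.14, 3.14, 3.14].

## Interface

Orientations are given as a unit quaternion [x, y, z, w].
In Python, from cell import * gives the robot as it stands.
- The arm moves only by the shell command python3 -m handwheel 'ROWS' [FORCE]. ROWS is JSON, a list of rows, each a list of 3 entries, a list of its own where there are three numbers: the opening, from 0 (shut) to 1 (fully open), then the shift along the tool's x, y, z in units of 60 mm (1.0 is 60 mm), then the turn about the tool's z in units of 8 degrees (1.0 is 8 degrees). In form: [[hand, [tx, ty, tz], spin], ...]. A call has 1 to 12 rows; each row shifts and turns the commanded pose from where the row before left it, along the tool's axes as they then stand; what a row does not reach is not made up. A row lasts 1/8 s, in which the tool goes at most 62.5 mm and 10.7 degrees, less where a joint would pass 70% of its speed; a pose out of reach is approached as far as the arm can. A call is refused whole if a number of a shift passes 1 or a number of a turn 1, either way. A call with a gripper value outside its range is refused whole. The fingers move at their own pace and stop on an object; FORCE is the grip in N (left out, the last holds). Time passes only in rows, so rows that do not move let the fingers close. It gives the time, the measured TCP pose, the force, the opening and the grip force at its end, in the units of the state.
- read_state(): the state, without advancing time (a new reading comes with each control period).
- snapshot(name): name is "scene" or "top" or "wrist"; returns the picture (384x512x3 uint8, red, green, blue); there is no depth.
- camera_model(name): a dict with "fx", "fy", "cx", "cy" (pixels), "T" (4x4, takes a point from camera to world coordinates); the wrist camera has in their place "mount" (4x4, takes a point from camera to tool coordinates, whose origin is the TCP and whose axes are the flange's). Camera axes: x right, y down, z forward; pixel columns grow to the right and rows downward; lengths in m; the calibration is good to about 2 mm. A picture is of the moment at which its call begins: read the wrist's pose just before it. camera_model takes no time and is no camera call.
- job_done(): hands the job in; it is judged then, once.
Trained networks look in the newest picture that a camera, given by its name, has taken for a name from the list of things; names that differ only in an ending like _2 or _b are one class to them, and where a whole thing is asked for, a point or a joint stands for the part that bears it (a point fixed in the world has none). Each returns a list of dicts, best first, with "confidence" (0 to 1); they miss things now and then, are a little off and sometimes report something else, mostly with a low value. They report only what shows in the picture. A call takes as long as a camera call.
- spot_in(target, camera): "rect" ([left, top, right, bottom] in pixels, round what is visible of it).
- regions_of(target, camera): "pixels" (384x512 bool, what is visible of it) and "rect" ([left, top, right, bottom] in pixels, round what is visible of it).
- landmark_of(target, camera): "position" ([row, column] in pixels: a listed point, or the origin of a listed thing).
The state is a dict: "clock": time; "joint_pos": joint angles; "qvel": joint speeds; "tau": joint torques, N m; "position": TCP position; "tcp_rot": TCP orientation; "wrist_force": force on the tool from outside, world axes, zero at the start; "moment": the same for the moment, N m; "finger_gap": opening from 0.0 (shut) to 1.0 (fully open); "finger_force": force on a finger pad.
Only numpy, scipy, OpenCV 4.12 (cv2) and the standard library are available. Lean on these libraries where they do the work, as an engineer would, in place of code of your own. Each camera call takes 0.05 s, during which the arm holds its last target. There are 200 camera calls.

## Task

Make up two kits from the things standing about on the dressing-room counter. Shoe-care kit, in the long narrow tray: the long brush in the long compartment and the large tin in the square one; overnight kit, in the square tray: the short brush in the long compartment and the small tin and the square-sided bottle in the two small ones, one in each, whichever way round. Everything must lie flat on its tray's floor, brushes bristles down, tins lid up and bottle upright; leave the candle, the round bottle and the little blue dish where they stand.

Things in the scene. Friction and masses are not known exactly. Their poses are not given: they have to be found in the camera images.
- long_tray: Loose dark wooden tray left or right of the stock, 250 (x) x 88 (y) mm outside, 0.9 kg. Floor 4 mm, walls and divider 4 mm thick, rims 16 mm above the counter. Origin: centre of its underside, z up. Compartments (inside sizes): long one 158 x 80 mm, centred at x = -42, y = 0 mm; square one 80 x 80 mm, centred at x = 81, y = 0 mm.
- square_tray: Loose dark wooden tray on the other side, 160 x 160 mm outside, 0.9 kg. Floor 4 mm, walls and dividers 4 mm thick, rims 16 mm above the counter. Origin: centre of its underside, z up. Compartments (inside sizes): long one 74 (x) x 152 (y) mm, centred at x = -39, y = 0 mm; two small ones 74 x 74 mm, centred at x = 39, y = 39 and x = 39, y = -39 mm.
- long_brush: The longer of two loose wooden brushes, lying bristles down: 130 mm long (x), 44 wide (y), 42 high, about 0.12 kg. The wooden back is 22 to 42 mm above the underside; below it the stiff black bristle block is 5 mm narrower on each side. Origin: centre of its underside, z up. Either way round is right.
- short_brush: The shorter of the two loose wooden brushes, lying bristles down: 85 mm long (its x), 42 mm wide (its y), 42 mm high, about 0.08 kg; wooden back and bristles as on the long one. Origin: centre of its underside, z up. Either way round is right.
- large_tin: The larger of two loose round plain metal tins, closed: 56 mm in diameter, 32 mm high, about 0.11 kg, lid up. Origin: centre of its underside, z up. 
- small_tin: The smaller of the two round plain metal tins, closed: 38 mm in diameter, 32 mm high, about 0.05 kg, lid up. Origin: centre of its underside, z up. 
- square_bottle: Loose standing amber glass bottle of rectangular section: body 46 mm (its x) x 30 mm (its y), 52 mm high, with a round black cap 22 mm in diameter on top, 70 mm high in all, about 0.13 kg. Origin: centre of its underside, z up. 
- round_bottle: Bystander, to be left alone: loose standing round amber bottle, 40 mm in diameter, tapering above 40 mm to a round black cap 20 mm in diameter, 70 mm high in all. Origin: centre of its underside, z up. 
- candle: Bystander, to be left alone: loose green glass candle, 60 mm in diameter, 62 mm high. Origin: centre of its underside, z up. 
- ring_dish: Bystander, to be left alone: loose small round blue ceramic dish, 64 mm in diameter, 22 mm high. Origin: centre of its underside, z up. 

How it is judged:
By the outcome, as a careful person would: the job done as asked, in the order asked, and still so for the second after the job is handed in, with the robot touching nothing.
It also fails if it takes over 136 s, if anything falls off the work surface, if the arm or the gripper's body presses on something with over 40 N, if the wrist force passes 120 N, or if a joint passes its speed limit or range.

## Working session

There is one attempt and no reset: what is moved stays moved. The work goes in short steps, Python scripts to look and compute and a shell command to move; the robot and the scene stay as the last step left them, time stands still between calls to the robot, and variables do not carry over. Pictures are saved under pics/ and viewed, at most 14 in all, crops included, and the job is handed in when it is done.

```bash
ls; mkdir -p pics; cat > h.py <<'E'
from cell import *
import numpy as np, cv2
from scipy.spatial.transform import Rotation as R
def ray(cam,r,c):
    m=camera_model(cam)
    d=np.array([(c-m["cx"])/m["fx"],(r-m["cy"])/m["fy"],1.0])
    if "T" in m: T=np.array(m["T"])
    else:
        s=read_state(); B=np.eye(4); B[:3,:3]=R.from_quat(s["tcp_rot"]).as_matrix(); B[:3,3]=s["position"]; T=B@np.array(m["mount"])
    return T[:3,3],T[:3,:3]@d
def at(cam,r,c,z):
    o,d=ray(cam,r,c); return o+d*(z-o[2])/d[2]
E
python3 - <<'E'
from h import *
for c in ["top","scene"]:
    cv2.imwrite(f"pics/{c}0.png",cv2.resize(snapshot(c)[:,:,::-1],(800,600)))
    m=camera_model(c);print(c,m["fx"],np.round(np.array(m["T"]),3).tolist())
names="long_tray square_tray long_brush short_brush large_tin small_tin square_bottle round_bottle candle ring_dish".split()
hh=dict(zip(names,[.016,.016,.042,.042,.032,.032,.070,.07,.062,.022]))
for n in names:
    for d in regions_of(n,"top")[:2]:
        p=d["pixels"].astype(np.uint8); cs=max(cv2.findContours(p,0,2)[0],key=cv2.contourArea).reshape(-1,2)
        w=np.array([at("top",y,x,hh[n])[:2] for x,y in cs],dtype=np.float32)*1000
        print(n,round(d["confidence"],2),d["rect"],[np.round(q,1).tolist() if not np.isscalar(q) else round(q,1) for q in cv2.minAreaRect(w)])
print(read_state())
E
```

```text
pics
top 351.1487436014598 [[0.014, -0.996, 0.091, 0.476], [-0.999, -0.012, 0.03, -0.018], [-0.029, -0.091, -0.995, 1.057], [0.0, 0.0, 0.0, 1.0]]
scene 391.8945300570103 [[-0.873, 0.376, -0.311, 0.888], [0.487, 0.687, -0.539, 0.496], [0.011, -0.622, -0.783, 0.774], [0.0, 0.0, 0.0, 1.0]]
long_tray 0.71 [128.0, 172.4, 159.3, 259.2] [[509.4, 353.0], [249.9, 91.3], 2.3]
square_tray 0.59 [354.0, 192.1, 409.0, 247.5] [[504.7, -352.2], [161.5, 163.8], 1.7]
long_brush 0.73 [242.5, 141.8, 288.4, 161.2] [[698.3, -3.7], [49.7, 129.7], 12.4]
long_brush 0.49 [126.2, 175.0, 159.6, 257.6] [[510.7, 341.6], [244.1, 92.2], 2.7]
short_brush 0.93 [300.7, 179.8, 325.5, 206.5] [[578.5, -147.3], [42.5, 84.8], 63.7]
large_tin 0.7 [208.1, 183.7, 226.4, 204.5] [[575.3, 131.2], [53.3, 56.3], 0.7]
small_tin 0.52 [203.4, 226.3, 219.7, 241.8] [[456.5, 142.9], [40.7, 37.5], 64.7]
square_bottle 0.51 [258.5, 182.5, 272.2, 202.7] [[570.5, -9.4], [46.6, 29.4], 19.2]
round_bottle 0.66 [301.4, 225.1, 317.0, 241.4] [[464.1, -135.7], [36.1, 38.9], 0.1]
candle 0.73 [294.5, 143.8, 314.8, 166.1] [[681.3, -127.7], [56.2, 68.9
[... 268 characters left out ...]
t_pos': array([-1.15001828e+00,  4.23072153e-01,  1.62993604e+00, -2.52636020e-05,
        1.08858938e+00, -1.89990222e-02]), 'qvel': array([ 1.47237924e-03, -5.27603497e-04,  1.14363405e-03, -9.24235705e-05,
       -5.65433087e-04, -9.07213280e-04]), 'tau': array([ 3.89467423e-04, -5.44291520e+01, -2.73932934e+01,  6.44698483e-02,
        1.71087199e-02, -1.13889331e-05]), 'position': array([ 0.26609046, -0.5654914 ,  0.22267828]), 'tcp_rot': array([ 9.75920491e-01,  2.18126557e-01, -1.14571330e-05, -1.76884143e-07]), 'wrist_force': array([ 1.04479748, -0.07233326,  0.07103589]), 'moment': array([ 0.05094364,  0.08636465, -0.01254989]), 'finger_force': 0.0, 'finger_gap': 0.9989633555617811}
```

View pics/top0.png

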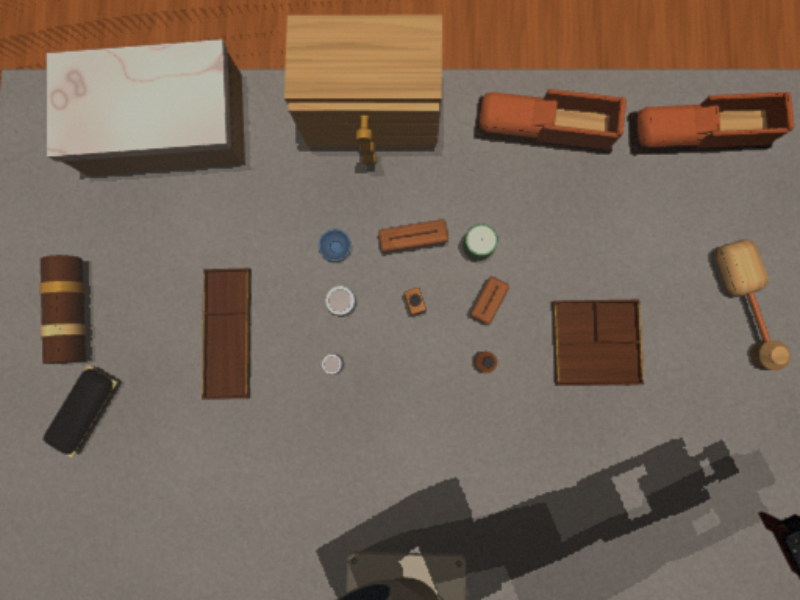

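View pics/scene0.png

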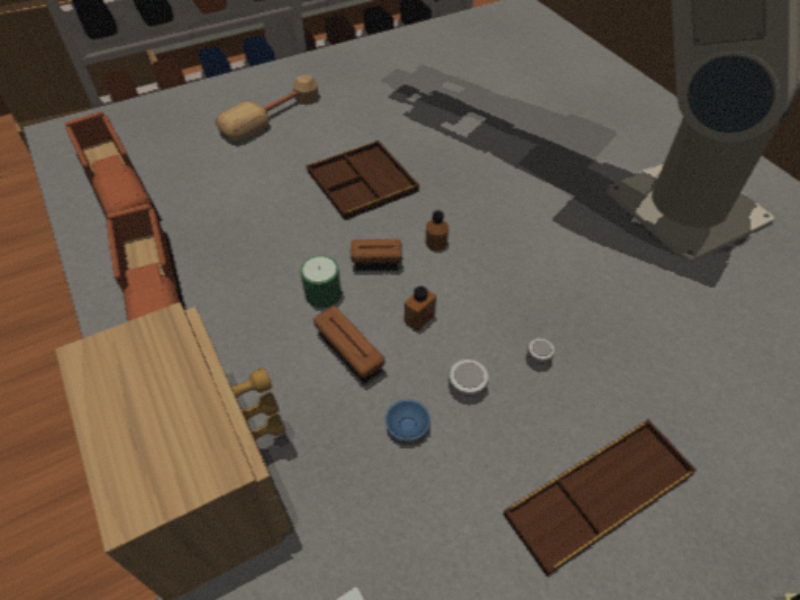

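The top view shows every object. The long tray is at left with its square cell towards +x. The square tray is at right with its two small cells on the +x side. Network centres agree with the picture, for example the long brush at about (413,237), the large tin at (340,301) and the bottle at (415,301). I'll start with the long brush.

```bash
cat > plan.py <<'E'
import sys
from h import *
x,y,z,yaw=map(float,sys.argv[1:5])  # mm, deg (tool x direction in world)
s=read_state(); M=R.from_quat(s["tcp_rot"]).as_matrix()
cur=np.degrees(np.arctan2(M[1,0],M[0,0])); dy=(yaw-cur+180)%360-180
M2=R.from_euler("z",dy,degrees=True).as_matrix()@M
d=M2.T@(np.array([x,y,z])/1000-s["position"])/.06
print("pos",np.round(s["position"]*1000,1),"yaw",round(cur,1),"gap",round(s["finger_gap"]*88,1),"F",round(s["finger_force"],1),"t",s["clock"],"q6",round(s["joint_pos"][5],2))
print("spin units",round(-dy/8,2),"then tool shift units",np.round(d,2))
E
python3 plan.py 700 -4 140 100
```

```text
pos [ 266.1 -565.5  222.7] yaw 25.2 gap 87.9 F 0.0 t 0.6 q6 -0.02
spin units -9.35 then tool shift units [7.96 8.75 1.38]
```

```bash
python3 -m handwheel '[[1,[0,0,0],-1],[1,[0,0,0],-1],[1,[0,0,0],-1],[1,[0,0,0],-1],[1,[0,0,0],-1],[1,[0,0,0],-1],[1,[0,0,0],-1],[1,[0,0,0],-1],[1,[0,0,0],-1],[1,[0,0,0],-0.35]]' 25
python3 -m handwheel '[[1,[0.66,0.73,0.1],0],[1,[0.66,0.73,0.1],0],[1,[0.66,0.73,0.1],0],[1,[0.66,0.73,0.1],0],[1,[0.66,0.73,0.1],0],[1,[0.66,0.73,0.1],0],[1,[0.66,0.73,0.1],0],[1,[0.66,0.73,0.1],0],[1,[0.66,0.73,0.1],0],[1,[0.66,0.73,0.1],0],[1,[0.66,0.73,0.1],0],[1,[0.66,0.73,0.1],0]]'
python3 -m handwheel '[[1,[0,0,0],0]]'
python3 plan.py 700 -4 140 100
python3 - <<'E'
from h import *
cv2.imwrite("pics/w1.png",snapshot("wrist")[:,:,::-1])
for d in regions_of("long_brush","wrist")[:1]:
    cs=max(cv2.findContours(d["pixels"].astype(np.uint8),0,2)[0],key=cv2.contourArea).reshape(-1,2)
    w=np.array([at("wrist",y,x,.042)[:2] for x,y in cs],dtype=np.float32)*1000
    print(d["confidence"],d["rect"],cv2.minAreaRect(w))
E
```

```text
clock: 1.85
position: [0.2661, -0.5655, 0.2227]
tcp_rot: [0.642, 0.767, -0.0, 0.0]
wrist_force: [0.1, 0.7, -0.5]
finger_gap: 0.999
finger_force: 0.0
clock: 3.35
position: [0.7024, -0.0046, 0.1506]
tcp_rot: [0.643, 0.766, 0.0, 0.0]
wrist_force: [0.8, 0.0, 1.0]
finger_gap: 1.0
finger_force: 0.0
clock: 3.48
position: [0.7029, -0.0026, 0.1499]
tcp_rot: [0.641, 0.767, 0.0, 0.0]
wrist_force: [-0.0, -0.3, 0.4]
finger_gap: 1.0
finger_force: 0.0
pos [702.9  -2.6 149.9] yaw 100.2 gap 88.0 F 0.0 t 3.475 q6 -0.2
spin units 0.03 then tool shift units [-0.01 -0.05  0.17]
0.73 [234.1, 125.9, 281.2, 258.0] ((697.023681640625, -8.641632080078125), (43.75431823730469, 127.0860824584961), 9.898000717163086)
```

View pics/w1.png

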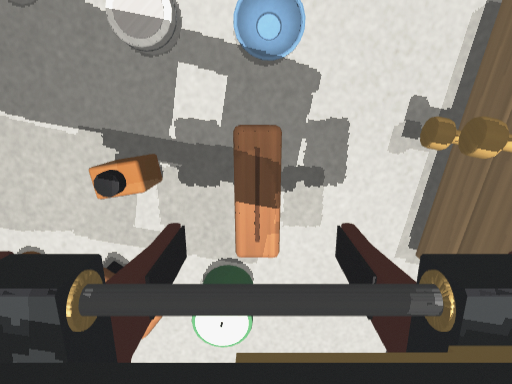

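The wrist view shows the brush between the finger lines, at cols 234–281 and rows 126–258. It measures 44×127 mm at (697,−8.6) and yaw 99.9°, which matches the given size. Descend and grasp.

```bash
python3 -m handwheel '[[1,[-0.07,-0.1,0.7],0],[1,[0,0,0.8],0],[1,[0,0,0.5],0],[1,[0,0,0.22],0],[0,[0,0,0],0],[0,[0,0,0],0],[0,[0,0,0],0],[0,[0,0,0],0],[0,[0,0,0],0],[0,[0,0,0],0]]' 30
python3 -m handwheel '[[0,[0,0,0],0],[0,[0,0,-0.5],0],[0,[0,0,-0.8],0],[0,[0,0,-0.7],0],[0,[0,0,0],0]]' 30
python3 plan.py 467 351 140 182
```

```text
clock: 4.82
position: [0.6971, -0.0113, 0.0184]
tcp_rot: [0.643, 0.766, 0.001, 0.001]
wrist_force: [0.7, 0.9, 5.1]
finger_gap: 0.497
finger_force: 30.0
clock: 5.45
position: [0.6979, -0.0115, 0.141]
tcp_rot: [0.643, 0.766, 0.002, 0.002]
wrist_force: [-0.7, 0.8, -2.4]
finger_gap: 0.497
finger_force: 30.0
pos [697.9 -11.5 141. ] yaw 100.0 gap 43.7 F 30.0 t 5.45 q6 -0.21
spin units -10.25 then tool shift units [3.64 6.17 0.04]
```

```bash
python3 -m handwheel '[[0,[0,0,0],-1],[0,[0,0,0],-1],[0,[0,0,0],-1],[0,[0,0,0],-1],[0,[0,0,0],-1],[0,[0,0,0],-1],[0,[0,0,0],-1],[0,[0,0,0],-1],[0,[0,0,0],-1],[0,[0,0,0],-1],[0,[0,0,0],-0.25]]'
python3 -m handwheel '[[0,[0.45,0.77,0],0],[0,[0.45,0.77,0],0],[0,[0.45,0.77,0],0],[0,[0.45,0.77,0],0],[0,[0.45,0.77,0],0],[0,[0.45,0.77,0],0],[0,[0.45,0.77,0],0],[0,[0.45,0.77,0],0],[0,[0,0,0],0],[0,[0,0,0],0]]'
python3 plan.py 468 351 24 182
python3 - <<'E'
from h import *
cv2.imwrite("pics/w2.png",snapshot("wrist")[:,:,::-1])
for d in regions_of("long_tray","wrist")[:1]:
    cs=max(cv2.findContours(d["pixels"].astype(np.uint8),0,2)[0],key=cv2.contourArea).reshape(-1,2)
    w=np.array([at("wrist",y,x,.016)[:2] for x,y in cs],dtype=np.float32)*1000
    print(d["confidence"],d["rect"],cv2.minAreaRect(w))
E
```

```text
clock: 6.82
position: [0.6947, -0.0114, 0.1354]
tcp_rot: [-0.018, 1.0, 0.0, -0.002]
wrist_force: [0.9, -0.1, -1.0]
finger_gap: 0.497
finger_force: 30.0
clock: 8.07
position: [0.467, 0.3499, 0.1368]
tcp_rot: [-0.017, 1.0, -0.001, -0.0]
wrist_force: [-0.4, -0.6, -0.6]
finger_gap: 0.498
finger_force: 30.0
pos [467.  349.9 136.8] yaw -178.0 gap 43.8 F 30.0 t 8.075 q6 -0.98
spin units -0.0 then tool shift units [-0.02  0.02  1.88]
0.56 [217.3, 104.6, 313.5, 339.1] ((442.7782897949219, 349.00408935546875), (111.03779602050781, 87.75720977783203), 1.89773690700531)
```

View pics/w2.png

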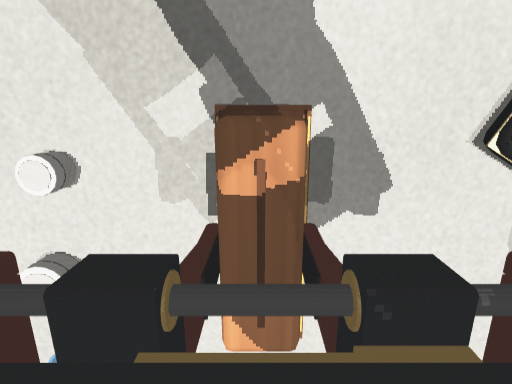

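The wrist view shows the held brush above the tray (cols 217–313, end at row 105). The tray axis comes out at y≈350 and yaw 1.9°, in agreement with the top camera. Lower it and release.

```bash
python3 -m handwheel '[[0,[0,0,0.7],0],[0,[0,0,0.6],0],[0,[0,0,0.4],0],[0,[0,0,0.15],0],[0,[0,0,0],0],[0,[0,0,0],0]]'
python3 plan.py 468 350 23 182
```

```text
clock: 8.93
position: [0.4681, 0.3506, 0.0275]
tcp_rot: [-0.017, 1.0, 0.0, 0.001]
wrist_force: [-0.4, 0.7, -0.8]
finger_gap: 0.503
finger_force: 30.0
pos [468.1 350.6  27.5] yaw -178.0 gap 44.2 F 30.0 t 8.925 q6 -0.98
spin units -0.0 then tool shift units [ 0.   -0.01  0.07]
```

```bash
python3 -m handwheel '[[0,[0,0,0.05],0],[0,[0,0,0.03],0],[0,[0,0,0],0],[0.8,[0,0,0],0],[0.8,[0,0,0],0],[0.8,[0,0,0],0]]'
python3 -m handwheel '[[0.8,[0,0,-0.4],0],[1,[0,0,-0.8],0],[1,[0,0,-0.8],0],[1,[0,0,0],0]]'
python3 plan.py 575 131 140 135
```

```text
clock: 9.68
position: [0.4672, 0.3504, 0.0216]
tcp_rot: [-0.017, 1.0, -0.0, -0.0]
wrist_force: [0.3, -0.0, 0.8]
finger_gap: 0.786
finger_force: 0.0
clock: 10.18
position: [0.4694, 0.352, 0.1454]
tcp_rot: [-0.017, 1.0, 0.002, 0.003]
wrist_force: [-0.7, -0.2, -0.3]
finger_gap: 0.999
finger_force: 0.0
pos [469.4 352.  145.4] yaw -178.0 gap 87.9 F 0.0 t 10.175 q6 -0.98
spin units 5.88 then tool shift units [-3.85 -1.36  0.11]
```

```bash
python3 -m handwheel '[[1,[0,0,0],1],[1,[0,0,0],1],[1,[0,0,0],1],[1,[0,0,0],1],[1,[0,0,0],1],[1,[0,0,0],0.9],[1,[-0.77,-0.27,0],0],[1,[-0.77,-0.27,0],0],[1,[-0.77,-0.27,0],0],[1,[-0.77,-0.27,0],0],[1,[-0.77,-0.27,0],0],[1,[0,0,0],0]]'
python3 plan.py 575 131 15 135
python3 - <<'E'
from h import *
i=snapshot("top"); cv2.imwrite("pics/t2.png",cv2.resize(i[160:270,110:240,::-1],None,fx=5,fy=5))
snapshot("wrist")
for d in regions_of("large_tin","wrist")[:2]:
    cs=max(cv2.findContours(d["pixels"].astype(np.uint8),0,2)[0],key=cv2.contourArea).reshape(-1,2)
    w=np.array([at("wrist",y,x,.032)[:2] for x,y in cs],dtype=np.float32)*1000
    print(d["confidence"],d["rect"],cv2.minAreaRect(w))
E
```

```text
clock: 11.68
position: [0.573, 0.1266, 0.1403]
tcp_rot: [0.386, 0.922, -0.001, -0.001]
wrist_force: [-1.0, 0.1, -0.2]
finger_gap: 1.003
finger_force: 0.0
pos [573.  126.6 140.3] yaw 134.6 gap 88.3 F 0.0 t 11.675 q6 -0.58
spin units -0.05 then tool shift units [0.03 0.08 2.09]
0.55 [238.5, 161.9, 293.5, 220.9] ((572.9777221679688, 133.89028930664062), (54.18792724609375, 56.61211013793945), 44.856266021728516)
```

View pics/t2.png

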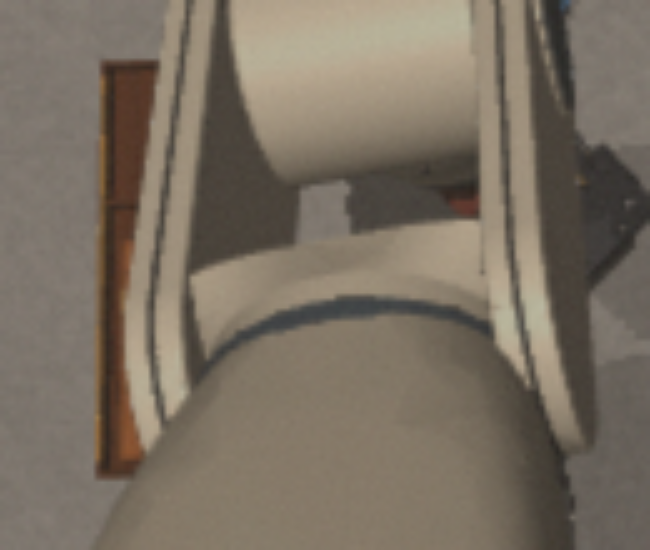

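The top view is occluded by the arm. The wrist network gives the tin as 54×56 mm at (573,134), close to the top camera's (575,131). Grasp it.

```bash
python3 -m handwheel '[[1,[0.06,0.09,0.6],0],[1,[0,0,0.8],0],[1,[0,0,0.5],0],[1,[0,0,0.16],0],[0,[0,0,0],0],[0,[0,0,0],0],[0,[0,0,0],0],[0,[0,0,0],0],[0,[0,0,0],0],[0,[0,0,0],0]]' 25
python3 -m handwheel '[[0,[0,0,-0.5],0],[0,[0,0,-0.8],0],[0,[0,0,-0.7],0],[0,[0,0,0],0]]' 25
python3 plan.py 590 356 140 135
```

```text
clock: 13.08
position: [0.5743, 0.1358, 0.0191]
tcp_rot: [0.384, 0.923, 0.0, 0.0]
wrist_force: [-1.3, -0.3, 6.8]
finger_gap: 0.629
finger_force: 25.0
clock: 13.58
position: [0.5763, 0.1362, 0.1417]
tcp_rot: [0.384, 0.923, 0.002, 0.003]
wrist_force: [1.5, -0.3, -1.5]
finger_gap: 0.632
finger_force: 25.0
pos [576.3 136.2 141.7] yaw 134.8 gap 55.6 F 25.0 t 13.575 q6 -0.57
spin units -0.03 then tool shift units [2.43 2.75 0.04]
```

```bash
python3 -m handwheel '[[0,[0.49,0.55,0],0],[0,[0.49,0.55,0],0],[0,[0.49,0.55,0],0],[0,[0.49,0.55,0],0],[0,[0.49,0.55,0],0],[0,[0,0,0],0]]'
python3 plan.py 590 356 30 135
python3 - <<'E'
from h import *
cv2.imwrite("pics/w3.png",snapshot("wrist")[:,:,::-1])
E
```

```text
clock: 14.32
position: [0.5865, 0.3589, 0.1363]
tcp_rot: [0.383, 0.924, -0.0, -0.0]
wrist_force: [0.4, -0.4, -0.8]
finger_gap: 0.634
finger_force: 25.0
pos [586.5 358.9 136.3] yaw 135.0 gap 55.8 F 25.0 t 14.325 q6 -0.25
spin units -0.0 then tool shift units [-0.08  0.01  1.77]
```

View pics/w3.png

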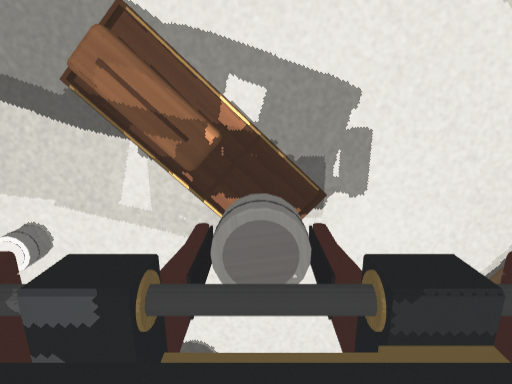

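The brush lies in the long cell. The tray corners show at about (118,2), (62,75) and (325,195), so I'll check them against the expected tray outline.

```bash
python3 - <<'E'
from h import *
for r,c in [(2,118),(75,62),(195,325)]: print(np.round(at("wrist",r,c,.016)*1000,1))
t=np.radians(2.1);Q=np.array([[np.cos(t),-np.sin(t)],[np.sin(t),np.cos(t)]])
for v in [(-125,-44),(-125,44),(125,44),(125,-44)]: print(v,np.round(Q@v+[509.4,352],1))
E
```

```text
[387.3 386.4  16. ]
[387.3 306.4  16. ]
[633. 397.  16.]
(-125, -44) [386.1 303.4]
(-125, 44) [382.9 391.4]
(125, 44) [632.7 400.6]
(125, -44) [635.9 312.6]
```

Corners agree to within a few mm. Lower the tin.

```bash
python3 -m handwheel '[[0,[-0.08,0,0.6],0],[0,[0,0,0.6],0],[0,[0,0,0.45],0],[0,[0,0,0.15],0],[0,[0,0,0.02],0],[0,[0,0,0],0],[0,[0,0,0],0]]'
python3 plan.py 590 355 23 135
```

```text
clock: 15.25
position: [0.5915, 0.3533, 0.0302]
tcp_rot: [0.384, 0.923, 0.001, 0.001]
wrist_force: [0.0, -0.2, -1.0]
finger_gap: 0.629
finger_force: 25.0
pos [591.5 353.3  30.2] yaw 134.8 gap 55.3 F 25.0 t 15.25 q6 -0.26
spin units -0.03 then tool shift units [0.04 0.   0.12]
```

```bash
python3 -m handwheel '[[0,[0.02,0,0.06],0],[0,[0,0,0.04],0],[0,[0,0,0],0],[0,[0,0,0],0]]'
```

```text
clock: 15.75
position: [0.5898, 0.354, 0.0232]
tcp_rot: [0.384, 0.923, 0.0, -0.0]
wrist_force: [-1.3, -0.6, 4.6]
finger_gap: 0.631
finger_force: 25.0
```

```bash
python3 -m handwheel '[[0.8,[0,0,0],0],[0.8,[0,0,0],0],[0.8,[0,0,0],0],[0.8,[0,0,-0.4],0],[1,[0,0,-0.8],0],[1,[0,0,-0.8],0],[1,[0,0,0],0]]'
python3 plan.py 579.5 -146.5 140 153
```

```text
clock: 16.62
position: [0.5929, 0.3555, 0.1495]
tcp_rot: [0.384, 0.923, 0.004, 0.003]
wrist_force: [-0.1, 0.5, -0.1]
finger_gap: 0.998
finger_force: 0.0
pos [592.9 355.5 149.5] yaw 134.8 gap 87.8 F 0.0 t 16.625 q6 -0.26
spin units -2.28 then tool shift units [-3.6  -7.56  0.09]
```

```bash
python3 -m handwheel '[[1,[0,0,0],-1],[1,[0,0,0],-1],[1,[0,0,0],-0.3],[1,[-0.4,-0.84,0],0],[1,[-0.4,-0.84,0],0],[1,[-0.4,-0.84,0],0],[1,[-0.4,-0.84,0],0],[1,[-0.4,-0.84,0],0],[1,[-0.4,-0.84,0],0],[1,[-0.4,-0.84,0],0],[1,[-0.4,-0.84,0],0],[1,[-0.4,-0.84,0],0]]'
python3 -m handwheel '[[1,[0,0,0],0]]'
cat > look.py <<'E'
import sys
from h import *
snapshot("wrist")
for d in regions_of(sys.argv[1],"wrist")[:2]:
    cs=max(cv2.findContours(d["pixels"].astype(np.uint8),0,2)[0],key=cv2.contourArea).reshape(-1,2)
    w=np.array([at("wrist",y,x,float(sys.argv[2])/1000)[:2] for x,y in cs],dtype=np.float32)*1000
    print(round(d["confidence"],2),d["rect"],cv2.minAreaRect(w))
E
python3 look.py short_brush 42
python3 plan.py 579.5 -146.5 17 153
```

```text
clock: 18.12
position: [0.5777, -0.1502, 0.1431]
tcp_rot: [0.232, 0.973, 0.0, -0.0]
wrist_force: [0.4, -0.0, 0.4]
finger_gap: 1.003
finger_force: 0.0
clock: 18.25
position: [0.5778, -0.1519, 0.1431]
tcp_rot: [0.234, 0.972, -0.0, 0.0]
wrist_force: [-0.7, 0.1, -0.3]
finger_gap: 1.002
finger_force: 0.0
0.74 [240.5, 148.2, 286.8, 238.7] ((576.9324951171875, -146.7741241455078), (40.93117904663086, 83.45777130126953), 62.730865478515625)
pos [ 577.7 -148.6  142.8] yaw 153.1 gap 88.1 F 0.0 t 18.35 q6 -1.37
spin units 0.01 then tool shift units [-0.01  0.04  2.1 ]
```

```bash
python3 -m handwheel '[[1,[0.02,0.03,0.6],0],[1,[0,0,0.8],0],[1,[0,0,0.5],0],[1,[0,0,0.18],0],[0,[0,0,0],0],[0,[0,0,0],0],[0,[0,0,0],0],[0,[0,0,0],0],[0,[0,0,0],0],[0,[0,0,0],0]]' 30
python3 -m handwheel '[[0,[0,0,0],0],[0,[0,0,-0.5],0],[0,[0,0,-0.8],0],[0,[0,0,-0.7],0],[0,[0,0,0],0]]' 30
python3 plan.py 466 -353 140 92
```

```text
clock: 19.6
position: [0.5782, -0.1465, 0.0186]
tcp_rot: [0.232, 0.973, -0.0, 0.0]
wrist_force: [-1.5, -0.2, 4.9]
finger_gap: 0.477
finger_force: 30.0
clock: 20.23
position: [0.5801, -0.1469, 0.1413]
tcp_rot: [0.232, 0.973, -0.0, 0.003]
wrist_force: [-0.9, -0.1, -1.4]
finger_gap: 0.475
finger_force: 30.0
pos [ 580.1 -146.9  141.3] yaw 153.2 gap 41.8 F 30.0 t 20.225 q6 -1.37
spin units 7.65 then tool shift units [-3.37 -2.02  0.04]
```

```bash
python3 -m handwheel '[[0,[0,0,0],1],[0,[0,0,0],1],[0,[0,0,0],1],[0,[0,0,0],1],[0,[0,0,0],1],[0,[0,0,0],1],[0,[0,0,0],1],[0,[0,0,0],0.65]]'
python3 -m handwheel '[[0,[-0.67,-0.4,0],0],[0,[-0.67,-0.4,0],0],[0,[-0.67,-0.4,0],0],[0,[-0.67,-0.4,0],0],[0,[-0.67,-0.4,0],0],[0,[0,0,0],0],[0,[0,0,0],0]]'
python3 plan.py 466 -353 26 92
python3 look.py square_tray 16
python3 - <<'E'
from h import *
cv2.imwrite("pics/w4.png",snapshot("wrist")[:,:,::-1])
for r,c in [(100,100),(100,400)]: print(at("wrist",r,c,.016))
E
```

```text
clock: 21.22
position: [0.5769, -0.146, 0.1362]
tcp_rot: [0.696, 0.718, -0.001, -0.001]
wrist_force: [-0.9, -0.4, -0.9]
finger_gap: 0.472
finger_force: 30.0
clock: 22.1
position: [0.4644, -0.3507, 0.1368]
tcp_rot: [0.695, 0.719, 0.0, -0.001]
wrist_force: [-0.1, 0.7, -0.8]
finger_gap: 0.479
finger_force: 30.0
pos [ 464.4 -350.7  136.8] yaw 92.0 gap 42.1 F 30.0 t 22.1 q6 -0.7
spin units -0.01 then tool shift units [-0.04  0.03  1.85]
0.7 [218.9, 109.4, 392.0, 258.5] ((504.03179931640625, -348.4931640625), (160.94625854492188, 143.73069763183594), 1.5142544507980347)
[ 0.31710041 -0.27246587  0.016     ]
[ 0.5877178  -0.26265145  0.016     ]
```

View pics/w4.png

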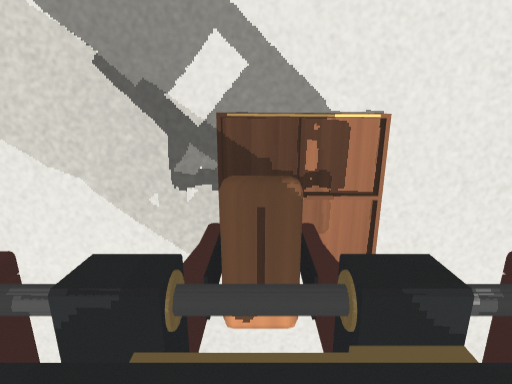

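The wrist view shows the held brush over the tray's long cell (divider at col 300, tray cols 218–390). The tray centre x is 504 and yaw 1.5°, as expected. Lower it.

```bash
python3 -m handwheel '[[0,[-0.03,0.02,0.6],0],[0,[0,0,0.6],0],[0,[0,0,0.45],0],[0,[0,0,0.15],0],[0,[0,0,0.05],0],[0,[0,0,0.04],0],[0,[0,0,0],0],[0,[0,0,0],0]]'
```

```text
clock: 23.25
position: [0.4666, -0.3535, 0.0254]
tcp_rot: [0.695, 0.719, 0.0, 0.001]
wrist_force: [0.1, 0.2, -1.1]
finger_gap: 0.477
finger_force: 30.0
```

```bash
python3 -m handwheel '[[0,[0,0,0.04],0],[0,[0,0,0],0],[0,[0,0,0],0]]'
python3 -m handwheel '[[0.75,[0,0,0],0],[0.75,[0,0,0],0],[0.75,[0,0,0],0],[0.75,[0,0,-0.4],0],[1,[0,0,-0.8],0],[1,[0,0,-0.8],0],[1,[0,0,0],0]]'
python3 plan.py 456.5 143 140 92
```

```text
clock: 23.62
position: [0.4666, -0.3535, 0.0225]
tcp_rot: [0.695, 0.719, 0.0, 0.0]
wrist_force: [-0.2, -0.4, 1.7]
finger_gap: 0.472
finger_force: 30.0
clock: 24.5
position: [0.4683, -0.3547, 0.146]
tcp_rot: [0.695, 0.719, 0.0, 0.004]
wrist_force: [0.6, -0.3, -0.6]
finger_gap: 0.999
finger_force: 0.0
pos [ 468.3 -354.7  146. ] yaw 92.0 gap 87.9 F 0.0 t 24.5 q6 -0.7
spin units -0.0 then tool shift units [8.3  0.09 0.06]
```

```bash
python3 -m handwheel '[[1,[0.83,0.01,0],0],[1,[0.83,0.01,0],0],[1,[0.83,0.01,0],0],[1,[0.83,0.01,0],0],[1,[0.83,0.01,0],0],[1,[0.83,0.01,0],0],[1,[0.83,0.01,0],0],[1,[0.83,0.01,0],0],[1,[0.83,0.01,0],0],[1,[0.83,0.01,0],0],[1,[0,0,0],0]]'
python3 look.py small_tin 32
python3 plan.py 456.5 143 16 92
```

```text
clock: 25.88
position: [0.4541, 0.1472, 0.1413]
tcp_rot: [0.693, 0.721, -0.0, -0.0]
wrist_force: [-0.8, -0.4, -0.4]
finger_gap: 1.0
finger_force: 0.0
0.58 [244.9, 172.4, 283.3, 214.2] ((455.4014892578125, 143.2183837890625), (36.54350662231445, 41.686100006103516), 1.2152010202407837)
pos [454.  144.7 141.3] yaw 92.1 gap 88.2 F 0.0 t 25.975 q6 0.25
spin units 0.01 then tool shift units [-0.03  0.04  2.09]
```

```bash
python3 -m handwheel '[[1,[-0.02,0.03,0.6],0],[1,[0,0,0.8],0],[1,[0,0,0.5],0],[1,[0,0,0.18],0],[0,[0,0,0],0],[0,[0,0,0],0],[0,[0,0,0],0],[0,[0,0,0],0],[0,[0,0,0],0],[0,[0,0,0],0],[0,[0,0,0],0]]' 25
python3 -m handwheel '[[0,[0,0,-0.5],0],[0,[0,0,-0.8],0],[0,[0,0,-0.7],0],[0,[0,0,0],0]]' 25
python3 plan.py 543 -312.5 140 92
```

```text
clock: 27.35
position: [0.4568, 0.1437, 0.0177]
tcp_rot: [0.695, 0.719, 0.0, 0.0]
wrist_force: [0.0, -0.4, 5.5]
finger_gap: 0.426
finger_force: 25.0
clock: 27.85
position: [0.4588, 0.1442, 0.1401]
tcp_rot: [0.695, 0.719, 0.003, 0.002]
wrist_force: [0.4, 0.2, -1.5]
finger_gap: 0.427
finger_force: 25.0
pos [458.8 144.2 140.1] yaw 92.0 gap 37.6 F 25.0 t 27.85 q6 0.24
spin units 0.0 then tool shift units [-7.66  1.14 -0.  ]
```

```bash
python3 -m handwheel '[[0,[-0.85,0.13,0],0],[0,[-0.85,0.13,0],0],[0,[-0.85,0.13,0],0],[0,[-0.85,0.13,0],0],[0,[-0.85,0.13,0],0],[0,[-0.85,0.13,0],0],[0,[-0.85,0.13,0],0],[0,[-0.85,0.13,0],0],[0,[-0.86,0.1,0],0],[0,[0,0,0],0],[0,[0,0,0],0]]'
python3 plan.py 543 -312.5 26 92
python3 - <<'E'
from h import *
cv2.imwrite("pics/w5.png",snapshot("wrist")[:,:,::-1])
E
```

```text
clock: 29.22
position: [0.5399, -0.3124, 0.1357]
tcp_rot: [0.695, 0.719, -0.0, -0.002]
wrist_force: [0.2, -0.4, -0.4]
finger_gap: 0.428
finger_force: 25.0
pos [ 539.9 -312.4  135.7] yaw 92.0 gap 37.7 F 25.0 t 29.225 q6 -0.58
spin units -0.0 then tool shift units [-0.01  0.06  1.83]
```

View pics/w5.png

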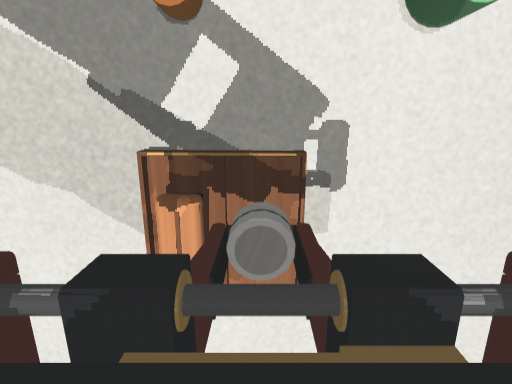

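The brush is in the long cell (cols 155–205) and the tin is centred over the +y small cell (cols 227–300). Lower it.

```bash
python3 -m handwheel '[[0,[0,0.02,0.6],0],[0,[0,0,0.6],0],[0,[0,0,0.45],0],[0,[0,0,0.15],0],[0,[0,0,0.05],0],[0,[0,0,0.04],0],[0,[0,0,0.02],0],[0,[0,0,0],0],[0,[0,0,0],0]]'
```

```text
clock: 30.4
position: [0.5425, -0.3134, 0.0233]
tcp_rot: [0.695, 0.719, 0.0, 0.0]
wrist_force: [-0.0, 1.3, -0.7]
finger_gap: 0.425
finger_force: 25.0
```

```bash
python3 -m handwheel '[[0,[0,0,0.04],0],[0,[0,0,0],0],[0,[0,0,0],0]]'
python3 -m handwheel '[[0.62,[0,0,0],0],[0.62,[0,0,0],0],[0.62,[0,0,0],0],[0.62,[0,0,-0.5],0],[1,[0,0,-0.8],0],[1,[0,0,-0.8],0],[1,[0,0,-0.4],0],[1,[0,0,0],0]]'
python3 plan.py 570 -9.5 160 19
```

```text
clock: 30.78
position: [0.5426, -0.3135, 0.0217]
tcp_rot: [0.695, 0.719, 0.0, 0.0]
wrist_force: [-2.5, 0.8, 10.4]
finger_gap: 0.424
finger_force: 25.0
clock: 31.78
position: [0.5434, -0.3139, 0.1724]
tcp_rot: [0.695, 0.719, 0.0, 0.002]
wrist_force: [-0.5, -0.3, -0.9]
finger_gap: 0.991
finger_force: 0.0
pos [ 543.4 -313.9  172.4] yaw 92.0 gap 87.2 F 0.0 t 31.775 q6 -0.58
spin units 9.13 then tool shift units [ 2.07 -4.65  0.19]
```

```bash
python3 -m handwheel '[[1,[0,0,0],1],[1,[0,0,0],1],[1,[0,0,0],1],[1,[0,0,0],1],[1,[0,0,0],1],[1,[0,0,0],1],[1,[0,0,0],1],[1,[0,0,0],1],[1,[0,0,0],1],[1,[0,0,0],0.13]]'
python3 -m handwheel '[[1,[0.35,-0.78,0],0],[1,[0.35,-0.78,0],0],[1,[0.35,-0.78,0],0],[1,[0.35,-0.78,0],0],[1,[0.35,-0.78,0],0],[1,[0.35,-0.78,0],0],[1,[0,0,0],0]]'
python3 look.py square_bottle 52
python3 plan.py 570 -9.5 20 19
python3 - <<'E'
from h import *
cv2.imwrite("pics/w6.png",snapshot("wrist")[:,:,::-1])
E
```

```text
clock: 33.02
position: [0.5414, -0.3128, 0.1685]
tcp_rot: [0.986, 0.165, -0.001, -0.001]
wrist_force: [-0.2, 0.7, 0.1]
finger_gap: 1.0
finger_force: 0.0
clock: 33.9
position: [0.5698, -0.0038, 0.1695]
tcp_rot: [0.986, 0.168, -0.001, -0.0]
wrist_force: [0.4, -0.4, 0.3]
finger_gap: 1.002
finger_force: 0.0
0.86 [251.7, 160.6, 288.1, 213.1] ((576.568115234375, -12.962301254272461), (51.22456741333008, 30.28961753845215), 18.72765350341797)
pos [569.8  -6.5 169.7] yaw 19.1 gap 88.3 F 0.0 t 34.0 q6 1.2
spin units 0.02 then tool shift units [-0.01  0.05  2.5 ]
```

View pics/w6.png

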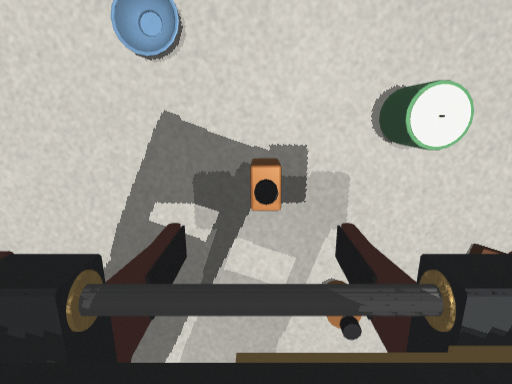

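The bottle's body top is at cols 251–281 and rows 160–211, squared to the fingers at yaw 18.7°. Descend and grip across its 30 mm side.

```bash
python3 -m handwheel '[[1,[0.02,0.1,0.7],0],[1,[0,0,0.8],0],[1,[0,0,0.7],0],[1,[0,0,0.28],0],[0,[0,0,0],0],[0,[0,0,0],0],[0,[0,0,0],0],[0,[0,0,0],0],[0,[0,0,0],0],[0,[0,0,0],0],[0,[0,0,0],0],[0,[0,0,0],0]]' 25
python3 -m handwheel '[[0,[0,0,0],0],[0,[0,0,-0.5],0],[0,[0,0,-0.8],0],[0,[0,0,-0.8],0],[0,[0,0,-0.3],0],[0,[0,0,0],0]]' 25
python3 plan.py 544.5 -390.5 160 92
```

```text
clock: 35.55
position: [0.5734, -0.0119, 0.0219]
tcp_rot: [0.986, 0.165, 0.0, -0.0]
wrist_force: [-1.1, 1.2, 3.3]
finger_gap: 0.34
finger_force: 25.0
clock: 36.3
position: [0.5737, -0.0122, 0.166]
tcp_rot: [0.986, 0.165, 0.001, 0.0]
wrist_force: [0.0, -0.3, -1.0]
finger_gap: 0.341
finger_force: 25.0
pos [573.7 -12.2 166. ] yaw 19.0 gap 30.0 F 25.0 t 36.3 q6 1.2
spin units -9.13 then tool shift units [-6.28 -0.71  0.09]
```

```bash
python3 -m handwheel '[[0,[0,0,0],-1],[0,[0,0,0],-1],[0,[0,0,0],-1],[0,[0,0,0],-1],[0,[0,0,0],-1],[0,[0,0,0],-1],[0,[0,0,0],-1],[0,[0,0,0],-1],[0,[0,0,0],-1],[0,[0,0,0],-0.13]]'
python3 -m handwheel '[[0,[-0.79,-0.09,0],0],[0,[-0.79,-0.09,0],0],[0,[-0.79,-0.09,0],0],[0,[-0.79,-0.09,0],0],[0,[-0.79,-0.09,0],0],[0,[-0.79,-0.09,0],0],[0,[-0.79,-0.09,0],0],[0,[-0.75,-0.08,0],0],[0,[0,0,0],0],[0,[0,0,0],0]]'
python3 plan.py 544.5 -390.5 26 92
python3 - <<'E'
from h import *
cv2.imwrite("pics/w7.png",snapshot("wrist")[:,:,::-1])
E
```

```text
clock: 37.55
position: [0.5719, -0.012, 0.1632]
tcp_rot: [0.695, 0.719, -0.001, -0.001]
wrist_force: [0.2, 0.8, -1.1]
finger_gap: 0.337
finger_force: 25.0
clock: 38.8
position: [0.5431, -0.3893, 0.1642]
tcp_rot: [0.695, 0.719, -0.0, -0.001]
wrist_force: [0.7, 0.5, -1.4]
finger_gap: 0.336
finger_force: 25.0
pos [ 543.1 -389.3  164.2] yaw 91.9 gap 29.6 F 25.0 t 38.8 q6 -0.67
spin units -0.01 then tool shift units [-0.03  0.03  2.3 ]
```

View pics/w7.png

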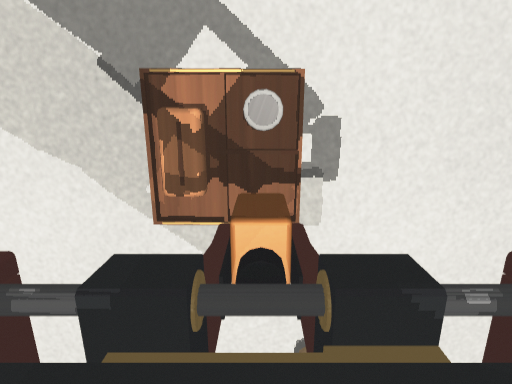

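The tin and short brush sit in their cells. The free cell spans cols 227–298 and rows 150–218. I'll check its world centre.

```bash
python3 - <<'E'
from h import *
for r,c in [(183,262),(222,154),(222,300),(70,140),(70,304)]: print(np.round(at("wrist",r,c,.016)*1000,1))
E
```

```text
[ 544.4 -388.3   16. ]
[ 427.3 -436.2   16. ]
[ 587.7 -430.6   16. ]
[ 422.7 -280.8   16. ]
[ 580.9 -275.4   16. ]
```

```bash
python3 -m handwheel '[[0,[0,0.02,0.6],0],[0,[0,0,0.7],0],[0,[0,0,0.6],0],[0,[0,0,0.3],0],[0,[0,0,0.07],0],[0,[0,0,0.03],0],[0,[0,0,0],0],[0,[0,0,0],0]]'
```

```text
clock: 39.85
position: [0.5457, -0.3905, 0.0288]
tcp_rot: [0.695, 0.719, 0.0, 0.001]
wrist_force: [0.0, -1.3, -1.7]
finger_gap: 0.34
finger_force: 25.0
```

```bash
python3 -m handwheel '[[0,[0,0,0.03],0],[0,[0,0,0.02],0],[0,[0,0,0],0],[0,[0,0,0],0]]'
```

```text
clock: 40.35
position: [0.5454, -0.3904, 0.0259]
tcp_rot: [0.695, 0.719, 0.0, 0.0]
wrist_force: [-2.0, 1.4, 7.1]
finger_gap: 0.34
finger_force: 25.0
```

Contact is at the expected height. Release, retreat and back well off before the final look.

```bash
python3 -m handwheel '[[0.55,[0,0,0],0],[0.55,[0,0,0],0],[0.55,[0,0,0],0],[0.55,[0,0,-0.4],0],[0.55,[0,0,-0.8],0],[0.55,[0,0,-0.9],0],[0.55,[0,0,-0.9],0],[1,[0,-0.8,0],0],[1,[0,-0.8,0],0],[1,[0,-0.8,0],0],[1,[0,-0.8,0],0],[1,[0,0,0],0]]'
python3 -m handwheel '[[1,[-0.8,0,0],0],[1,[-0.8,0,0],0],[1,[-0.8,0,0],0],[1,[-0.8,0,0],0],[1,[0,0,0],0]]'
python3 - <<'E'
from h import *
t=snapshot("top")[:,:,::-1]; s=snapshot("scene")[:,:,::-1]
cv2.imwrite("pics/tf.png",cv2.resize(t[120:280,110:430],(800,400),interpolation=2))
cv2.imwrite("pics/sf.png",cv2.resize(s,(800,600)))
E
```

```text
clock: 41.85
position: [0.3509, -0.3967, 0.2062]
tcp_rot: [0.696, 0.718, -0.0, 0.0]
wrist_force: [0.1, -0.3, -0.6]
finger_gap: 0.998
finger_force: 0.0
clock: 42.48
position: [0.361, -0.5918, 0.2054]
tcp_rot: [0.695, 0.719, -0.0, 0.001]
wrist_force: [-0.3, 1.5, 0.2]
finger_gap: 0.998
finger_force: 0.0
```

View pics/tf.png

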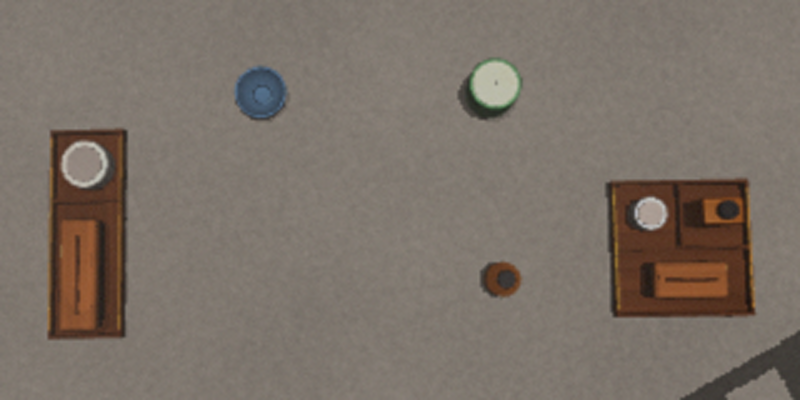

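View pics/sf.png

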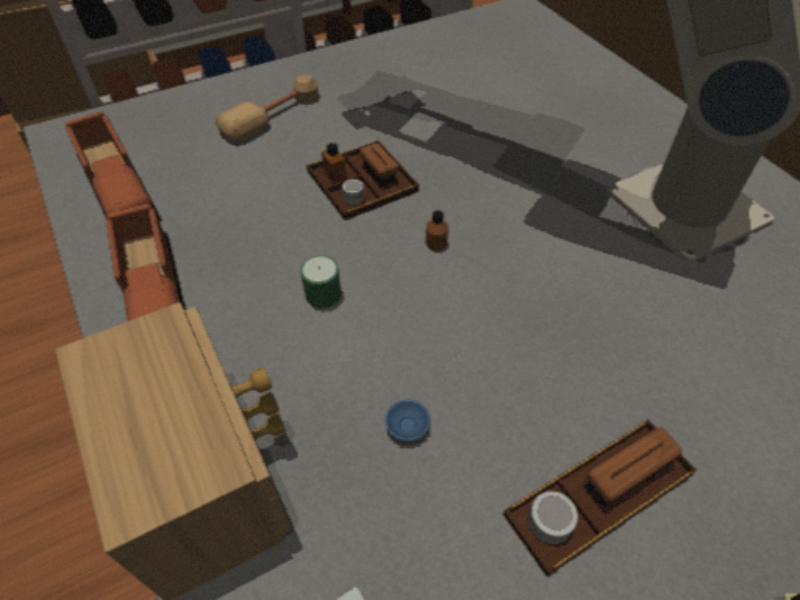

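The final views show the long brush (78,273) and large tin (85,163) in the long tray. The small tin (650,213), bottle (722,210) and short brush (690,280) are in the square tray, and the bystanders have not moved. All of it lies flat.

```bash
python3 -c "
from cell import *
print(job_done())"
```

```text
the job is handed in; nothing more can be done
None
```

I made up both kits in the order asked and handed the job in after about 43 s. In the final pictures every item lies flat in its compartment, and the candle, round bottle and blue dish have not moved; the hand-in gave no verdict.

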